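Snap the bottle's cap home and pack it in the kit tray

ROBOT

A 6-joint arm with a two-finger parallel gripper is mounted at the origin on the work surface. World frame = base frame: x ahead of the robot, y to its left, z up, the work surface at z = 0. Lengths are in mm, angles in rad, forces in N, time in s.
With the tool pointing down it reaches from about 300 to 775 mm from the base axis. Payload 14.6 kg.
Tool frame: the origin (TCP) lies midway between the tips of the shut fingers; the grasp point (between the pads) lies 19 mm behind it; z points along the fingers, y is the line along which they close (so a half turn about z gives the same grasp; the last joint's range is limited). The gripper opens to 94 mm and grips with 3 to 60 N. Pads are 16 mm wide; open, the fingers measure 119 mm over their backs; the gripper's body (75 mm by 177 mm) begins 78 mm behind the grasp point.
Start: joints at [-1.264, 0.3, 1.521, -0, 1.321, -0.067], TCP at [200.828, -512.013, 178.946] pointing down, gripper open.
Joint ranges: [-3.03, 3.03], [-0.79, 2.21], [0.23, 2.52], [-1.04, 4.18], [0, 3.07], [-2.55, 2.55]. Speed limits (rad/s): [2.22, 2.22, 2.57, 3.14, 3.14, 3.14].

INTERFACE

Orientations are given as [roll, pitch, yaw] about the fixed x, y, z axes, in that order (R = Rz(yaw) Ry(pitch) Rx(roll)).
In Python, from cell import manip, camera gives the robot as it stands.
- The arm moves only by the tool move_arm, never from a script. Its arguments are lists of equal length, an entry for each row: "dp": the shift along the world's x, y, z in mm, a list of three; "rotation": the turn, a rotation vector about the world's x, y, z in rad, a list of three; "hand": the opening, from 0 (shut) to 1 (fully open). A call has 1 to 10 rows; each row shifts and turns the commanded pose from where the row before left it; what a row does not reach is not made up. A row lasts 1/8 s, in which the tool goes at most 62.5 mm and 10.7 degrees, less where a joint would pass 70% of its speed; a pose out of reach is approached as far as the arm can. A call with a gripper value outside its range is refused whole. The fingers move at their own pace and stop on an object; "newtons" is the grip in N (left out, the last holds). Time passes only in rows, so rows that do not move let the fingers close. It gives the time, the measured TCP pose, the force, the opening and the grip force at its end, in the units of the state.
- manip.read_state(): the state, without advancing time (a new reading comes with each control period).
- camera(name): name is "scene" or "side" or "wrist"; returns a dict with "image" (384x512x3 uint8, red, green, blue), "fx", "fy", "cx", "cy" (pixels), "R" (3x3) and "t" (3): a world point X has camera coordinates R X + t; the wrist camera has in their place "mount" (4x4, takes a point from camera to tool coordinates, whose origin is the TCP and whose axes are the flange's). Camera axes: x right, y down, z forward; pixel columns grow to the right and rows downward; lengths in mm; the calibration is good to about 2 mm. A picture is of the moment at which its call begins: read the wrist's pose just before it. There is no depth.
- manip.sign_off(): hands the job in; it is judged then, once.
The state is a dict: "clock": time; "joints": joint angles; "qd": joint speeds; "effort": joint torques, N m; "eef_pos": TCP position; "eef_rot": TCP orientation; "wrist_force": force on the tool from outside, world axes, zero at the start; "moment": the same for the moment, N m; "finger_gap": finger opening in mm; "finger_force": force on a finger pad.
Only numpy, scipy, OpenCV 4.12 (cv2) and the standard library are available. Lean on these libraries where they do the work, as an engineer would, in place of code of your own. Each camera call takes 0.05 s, during which the arm holds its last target. There are 200 camera calls.

TASK

One of the three bottles has its push-on cap standing proud of the shoulder. Press that cap straight down until it snaps fully home, then pick the bottle up and stand it upright on the pad in the empty compartment of the cardboard kit tray, setting it down rather than dropping it. The bottle is thin-walled, so press and grip it gently, and leave the other two bottles and the things already in the tray as they are.

Things in the scene. Friction and masses are not known exactly. Their poses are not given: they have to be found in the camera images.
- loose_cap_bottle: White plastic bottle, standing: body 50 mm diameter, straight to 102 mm, shoulder at 108 mm; white push-on cap 40 mm diameter, 28 mm tall (136 mm overall with cap home). Origin: centre of its underside, z up. 0.25 kg. The one whose cap starts 18 to 23 mm proud, baring a 29 mm neck. Thin-walled: spoiled by over 80 N from the fingers in all (40 N a pad).
- loose_cap_bottle_cap (a joint): How far that bottle's cap stands proud of home (m): 0 fully home, 0.024 fully up. The cap slides along the bottle's axis; it takes about 10 N to push it over its snap bead, after which it draws itself home. It does not come off.
- loose_cap_bottle_cap_top (a point): Centre of the flat top of that cap; 136 mm above the bottle's underside when the cap is home.
- loose_cap_bottle_middle (a point): Point on the axis of that bottle, 90 mm above its underside: a good height to grip its body with the gripper's palm clear of the closed cap.
- shut_bottle_1: White plastic bottle, standing: body 50 mm diameter, straight to 102 mm, shoulder at 108 mm; white push-on cap 40 mm diameter, 28 mm tall (136 mm overall with cap home). Origin: centre of its underside, z up. Its cap is already home. Bystander.
- shut_bottle_2: White plastic bottle, standing: body 50 mm diameter, straight to 102 mm, shoulder at 108 mm; white push-on cap 40 mm diameter, 28 mm tall (136 mm overall with cap home). Origin: centre of its underside, z up. Its cap is already home. Bystander.
- kit_tray: Fixed open cardboard tray, 94 mm (its x) by 272 mm (its y), 60 mm high, walls and floor 5 mm thick. Two dividers make three compartments in a row along its y, each 84 x 84 mm inside, centres at y = -89, 0 and +89 mm. Origin: centre of its underside.
- base_pad: Square cardboard pad, 76 x 76 x 4 mm, fixed on the tray's floor in whichever compartment is empty. Origin: centre of its underside.
- base_pad_top (a point): Centre of the pad's upper face, 9 mm above the table: where the bottle is to stand.
- soap_box: White card soap box with a grey band, 68 x 50 x 44 mm, lying in one compartment of the tray. Origin: centre of its underside. Bystander.
- cream_jar: White round jar, 60 mm diameter, 48 mm high, standing in another compartment. Origin: centre of its underside. Bystander.
Things that resemble listed ones, but are neither listed nor needed, are in the scene too. Leave any red or yellow look-alike of the loose_cap_bottle alone.

How it is judged:
By the outcome, as a careful person would: the job done as asked, in the order asked, and still so for the second after the job is handed in, with the robot touching nothing.
It also fails if it takes over 51 s, if anything falls off the work surface, if the arm or the gripper's body presses on something with over 40 N, if the wrist force passes 120 N, or if a joint passes its speed limit or range.

## Working session

There is one attempt and no reset: what is moved stays moved. The work goes in short steps, Python scripts to look and compute and a tool call to move; the robot and the scene stay as the last step left them, time stands still between calls to the robot, and variables do not carry over. Pictures are saved under pics/ and viewed, at most 10 in all, crops included, and the job is handed in when it is done.

Besides the shell and the picture viewer there is one more tool, called after "Emit:" in YAML: its name, and indented under it one key for each argument. move_arm: Moves the arm, as the interface text tells. Its arguments: {"type":"object","properties":{"dp":{"type":"array","items":{"type":"array","items":{"type":"number"}}},"rotation":{"type":"array","items":{"type":"array","items":{"type":"number"}}},"hand":{"type":"array","items":{"type":"number"}},"newtons":{"type":"number"}},"required":["dp","rotation","hand"]}

```bash
mkdir -p pics; cat > h.py <<'E'
import numpy as np,cv2,pickle
def ray(c,u,v,z):
    d=np.array([(u-c['cx'])/c['fx'],(v-c['cy'])/c['fy'],1.]);R=np.array(c['R']);t=np.array(c['t'])
    o=-R.T@t;w=R.T@d;return o+w*(z-o[2])/w[2]
def proj(c,X):
    p=np.array(c['R'])@np.array(X)+np.array(c['t']);return c['fx']*p[0]/p[2]+c['cx'],c['fy']*p[1]/p[2]+c['cy']
E
python3 - <<'E'
from cell import manip,camera
import numpy as np,cv2,pickle
for n in('scene','side'):
    c=camera(n);pickle.dump(c,open(n+'.pkl','wb'));cv2.imwrite(f'pics/{n}0.png',cv2.resize(c['image'][:,:,::-1],(800,600),interpolation=cv2.INTER_CUBIC))
    R=np.array(c['R']);print(n,-R.T@np.array(c['t']),R[2],c['fx'])
s=manip.read_state();print(s['clock'],s['eef_pos'],s['eef_rot'],s['finger_gap'])
E
```

```text
scene [1061.46629914 -426.64866322 1158.57270027] [-0.39318047  0.32318915 -0.86078911] 435.7790231240342
side [541.94233014 723.49539564 707.39997711] [ 0.04268843 -0.78880855 -0.61315477] 391.5521649740724
0.1 [ 200.76460857 -511.77147695  178.47108138] [-3.14058543e+00 -4.26158965e-05  3.73801621e-01] 93.96648124218802
```

View pics/scene0.png

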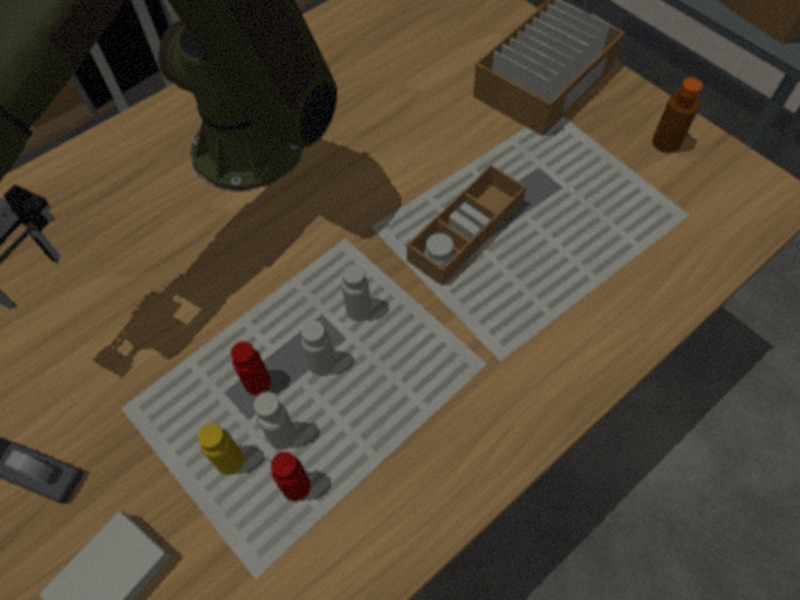

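View pics/side0.png

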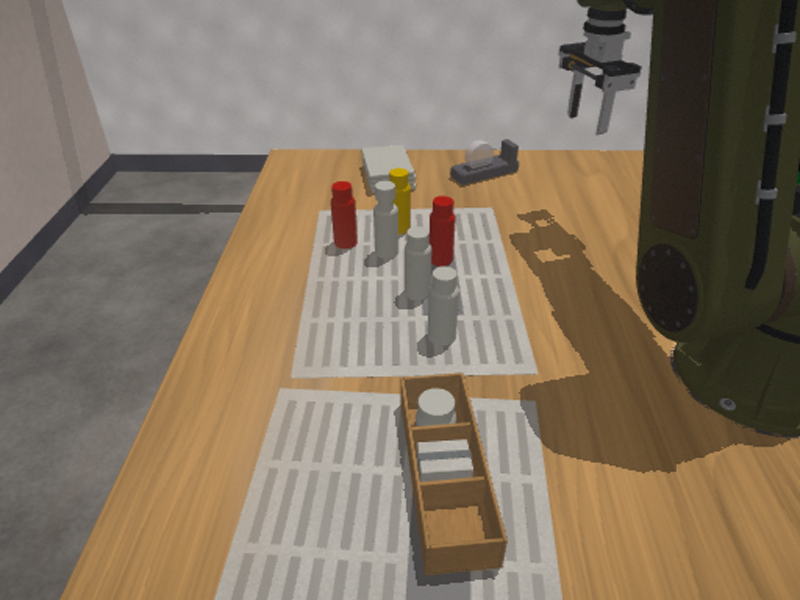

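The scene view shows three white bottles at (271,420), (317,347) and (356,292), which appear in the side view at (385,222), (418,267) and (443,308). The red and yellow look-alikes are separate. The tray's empty compartment is at scene (495,190) and side (455,520). The far bottle, at side (385,222), seems to have a raised cap, so I'll confirm that with a crop.

```bash
python3 - <<'E'
from h import *
a=pickle.load(open('scene.pkl','rb'));b=pickle.load(open('side.pkl','rb'))
A=a['image'][150:320,130:260,::-1];B=b['image'][105:235,200:310,::-1]
f=lambda i:cv2.resize(i,(int(i.shape[1]*580/i.shape[0])//1,580),interpolation=cv2.INTER_CUBIC)
A=f(A);B=f(B);im=np.hstack([A,B]);im=cv2.resize(im,(795,int(im.shape[0]*795/im.shape[1])));cv2.imwrite('pics/crop1.png',np.clip(im*1.4,0,255).astype(np.uint8));print(A.shape,B.shape,im.shape)
E
```

```text
(580, 443, 3) (580, 490, 3) (494, 795, 3)
```

View pics/crop1.png

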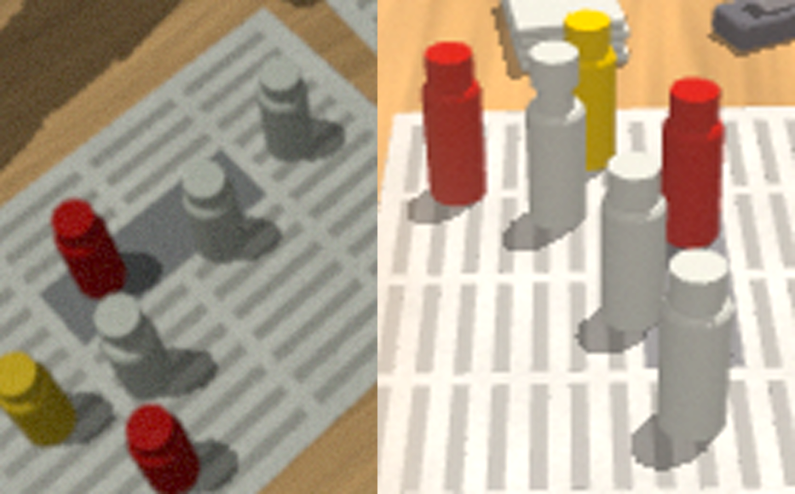

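```bash
python3 - <<'E'
from h import *
a=pickle.load(open('scene.pkl','rb'));b=pickle.load(open('side.pkl','rb'))
for n,p,q,z in[('loose',(119,314),(554,57),157),('s1',(205,177),(633,166),136),('s2',(281,73),(698,267),136)]:
    P=(130+p[0]/2.907,150+p[1]/2.907);Q=(200+(q[0]-377.5)/3.8,105+q[1]/3.8)
    M=[np.hstack([np.array(c['R']),np.array(c['t']).reshape(3,1)]) for c in(a,b)]
    K=[np.array([[c['fx'],0,c['cx']],[0,c['fy'],c['cy']],[0,0,1]]) for c in(a,b)]
    X=cv2.triangulatePoints(K[0]@M[0],K[1]@M[1],np.array(P).reshape(2,1),np.array(Q).reshape(2,1))
    print(n,(X[:3]/X[3]).T.round(1),ray(a,*P,z).round(1),ray(b,*Q,z).round(1))
for n,c,ps in(('scene',a,[(493,168),(525,186),(443,262),(408,243)]),('side',b,[(401,379),(464,375),(506,541),(427,551)])):
    print(n,[ray(c,u/1.5625,v/1.5625,60).round(0)[:2].tolist() for u,v in ps])
for c,p in((a,(492,192)),(b,(455,523))):print('pad',ray(c,p[0]/1.5625,p[1]/1.5625,9).round(0))
E
```

```text
loose [[ 608.1 -337.6  151.1]] [ 611.9 -337.9  157. ] [ 606.3 -327.6  157. ]
s1 [[ 543.9 -200.1  135.8]] [ 544.9 -200.   136. ] [ 543.1 -200.6  136. ]
s2 [[500.6 -76.9 134.2]] [503.  -77.4 136. ] [499.3 -75.7 136. ]
scene [[449.0, 333.0], [528.0, 348.0], [554.0, 94.0], [476.0, 73.0]]
side [[564.0, 85.0], [471.0, 75.0], [437.0, 339.0], [527.0, 354.0]]
pad [467. 319.   9.]
pad [491. 286.   9.]
```

The crop confirms that the loose-cap bottle is the far one, at side crop (554,90) and scene crop (120,330), because its narrow neck shows under the cap. The other two white caps sit on their shoulders. I'll move above it and look with the wrist camera.

Emit:
move_arm:
  dp:
    - [30, 12, 20]
    - [42, 18, 12]
    - [42, 18, 12]
    - [42, 18, 12]
    - [42, 18, 12]
    - [42, 18, 12]
    - [42, 18, 10]
    - [42, 18, 0]
    - [42, 18, 0]
    - [30, 14, 0]
  rotation:
    - [0, 0, 0]
    - [0, 0, 0]
    - [0, 0, 0]
    - [0, 0, 0]
    - [0, 0, 0]
    - [0, 0, 0]
    - [0, 0, 0]
    - [0, 0, 0]
    - [0, 0, 0]
    - [0, 0, 0]
  hand: [0, 0, 0, 0, 0, 0, 0, 0, 0, 0]

```text
clock: 1.35
eef_pos: [598.3, -340.9, 268.1]
eef_rot: [-3.141, 0.001, 0.375]
wrist_force: [-1.5, -0.3, 1.2]
finger_gap: 1.1
finger_force: 0.0
```

```bash
cat >> h.py <<'E'
from scipy.spatial.transform import Rotation as Ro
def wrist(fn=None):
    from cell import manip,camera
    s=manip.read_state();c=dict(camera('wrist'))
    T=np.eye(4);T[:3,:3]=Ro.from_euler('xyz',s['eef_rot']).as_matrix();T[:3,3]=s['eef_pos']
    W=np.linalg.inv(T@np.array(c['mount']));c['R']=W[:3,:3];c['t']=W[:3,3]
    if fn:cv2.imwrite(fn,c['image'][:,:,::-1])
    return s,c
E
python3 - <<'E'
from h import *
s,c=wrist('pics/w1.png');print(s['clock'],s['eef_pos'],s['eef_rot'],s['finger_gap'],s['wrist_force']);pickle.dump(c,open('w1.pkl','wb'))
print(proj(c,(609,-335,157)),proj(c,(609,-335,0)),np.array(c['mount']).round(2))
a=pickle.load(open('scene.pkl','rb'))
for n,p in(('red1',(246,350)),('yel',(211,434)),('red2',(286,461))):print(n,ray(a,p[0]/1.5625,p[1]/1.5625,136).round())
E
```

```text
1.35 [ 598.25353276 -340.86887912  268.09814388] [-3.14057236e+00  6.47758726e-04  3.74631178e-01] 1.082411995311517 [-1.47227315 -0.30590496  1.21064006]
(np.float64(254.3339184460832), np.float64(173.69018437397114)) (np.float64(254.76206267132554), np.float64(156.4570420805189)) [[  -0.     -0.97   -0.24   70.78]
 [   1.     -0.      0.     -0.24]
 [  -0.     -0.24    0.97 -205.22]
 [   0.      0.      0.      1.  ]]
red1 [ 501. -308.  136.]
yel [ 587. -432.  136.]
red2 [ 699. -368.  136.]
```

View pics/w1.png

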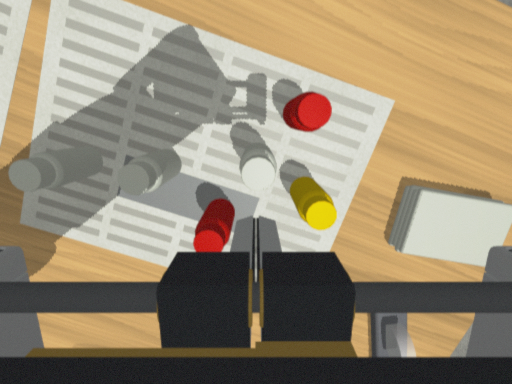

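The wrist view shows the loose cap top at about (257,173), with red and yellow bottles around it and enough room for the fingers on the current line. I'll fit the cap next.

```bash
python3 - <<'E'
from h import *
c=pickle.load(open('w1.pkl','rb'));im=c['image'];g=cv2.cvtColor(im,cv2.COLOR_RGB2GRAY)[140:205,230:290]
print(g[33,:].tolist());print(g[:,27].tolist())
for th in(190,205,215):
    n,l,st,ce=cv2.connectedComponentsWithStats((g>th).astype(np.uint8));k=l[33,27]
    if k: 
        p=cv2.findContours((l==k).astype(np.uint8),0,1)[0][0];e=cv2.minEnclosingCircle(p);u,v=e[0][0]+230,e[0][1]+140;print(th,st[k],ce[k]+[230,140],e,ray(c,*(ce[k]+[230,140]),155).round(1),[ray(c,*(ce[k]+[230,140]),z).round(1)[:2] for z in(0,136)])
print(proj(c,(598,-341,155)))
E
```

```text
[193, 195, 200, 201, 206, 211, 213, 213, 217, 215, 189, 181, 215, 219, 220, 219, 218, 221, 220, 221, 221, 221, 221, 220, 222, 221, 223, 222, 221, 221, 222, 223, 223, 223, 222, 223, 223, 222, 223, 223, 223, 223, 224, 224, 216, 199, 214, 212, 200, 176, 122, 115, 112, 116, 114, 117, 123, 125, 127, 131]
[137, 137, 129, 120, 115, 115, 116, 113, 117, 127, 130, 130, 134, 134, 130, 121, 127, 168, 208, 219, 220, 221, 221, 220, 222, 221, 221, 221, 223, 222, 222, 222, 222, 222, 222, 222, 221, 223, 222, 221, 223, 222, 222, 220, 221, 221, 220, 222, 222, 221, 220, 219, 220, 220, 219, 219, 211, 184, 168, 163, 164, 168, 174, 187, 197]
190 [   0    0   60   65 2455] [261.41792261 174.88472505] ((30.033897399902344, 32.0), 43.16299057006836) [ 610.3 -343.1  155. ] [array([ 584.1, -356.9]), array([ 607.1, -344.8])]
205 [   0    0   60   65 1886] [264.23011665 175.58006363] ((36.27118682861328, 32.0), 39.25056076049805) [ 610.7 -346.4  155. ] [array([ 584.7, -361.8]), array([ 607.6, -348.3])]
215 [   0   19   58   46 1217] [259.31059984 180.46918652] ((29.361719131469727, 49.16104507446289), 30.474897384643555) [ 603.4 -343.3  155. ] [array([ 573.8, -357.1]), array([ 599.8, -345. ])]
(np.float64(255.71017551134506), np.float64(184.03255100522037))
```

```bash
python3 - <<'E'
from h import *
c=pickle.load(open('w1.pkl','rb'));g=cv2.cvtColor(c['image'],cv2.COLOR_RGB2GRAY)
print(c['fx'])
for v in range(162,198,4):print(v,g[v,236:282].tolist())
cv2.imwrite('pics/crop2.png',cv2.resize(c['image'][135:215,210:310,::-1],(800,640)[:1]+(600,),interpolation=cv2.INTER_NEAREST))
for z in(150,155):print([ray(c,u,v,z).round(1)[:2].tolist() for u,v in((258,178),(258,180))])
E
```

```text
283.7442900764789
162 [195, 193, 190, 176, 130, 125, 129, 129, 124, 137, 178, 204, 215, 219, 220, 220, 220, 221, 220, 220, 221, 221, 222, 221, 222, 222, 222, 222, 221, 223, 222, 222, 215, 202, 177, 159, 191, 192, 180, 175, 204, 221, 220, 221, 218, 216]
166 [214, 216, 214, 164, 129, 124, 136, 164, 208, 220, 218, 220, 220, 220, 221, 221, 220, 222, 221, 223, 221, 221, 222, 221, 222, 223, 221, 223, 223, 224, 222, 222, 224, 222, 223, 219, 207, 170, 174, 177, 183, 215, 219, 217, 187, 147]
170 [218, 218, 215, 200, 154, 150, 198, 216, 219, 219, 219, 219, 219, 220, 220, 221, 220, 221, 220, 222, 221, 222, 221, 222, 223, 222, 222, 223, 223, 223, 223, 222, 224, 222, 222, 224, 224, 221, 202, 176, 198, 215, 208, 170, 137, 136]
174 [202, 208, 209, 214, 205, 188, 213, 219, 218, 220, 218, 219, 220, 219, 222, 221, 220, 221, 223, 221, 221, 222, 223, 222, 223, 222, 223, 223, 222, 224, 223, 223, 223, 222, 224, 224, 225, 222, 217, 206, 217, 211, 198, 178, 126, 115]
178 [194, 192, 193, 195, 191, 186, 205, 219, 219, 219, 220, 220, 218, 221, 220, 221, 220, 222, 222, 222, 222, 222, 222, 222, 222, 223, 223, 22
[... 402 characters left out ...]
 220, 221, 220, 220, 222, 221, 221, 220, 223, 222, 222, 223, 221, 223, 223, 220, 223, 221, 219, 219, 215, 216, 218, 212, 212, 214, 216, 218, 218, 220, 219, 218]
190 [193, 200, 203, 212, 213, 217, 219, 220, 219, 221, 220, 220, 220, 217, 214, 214, 217, 218, 216, 218, 218, 220, 220, 219, 218, 217, 217, 215, 217, 213, 216, 217, 220, 217, 220, 214, 202, 198, 198, 197, 201, 199, 200, 200, 200, 200]
194 [160, 163, 159, 160, 157, 160, 159, 162, 163, 167, 170, 180, 192, 197, 206, 215, 216, 217, 216, 215, 218, 219, 218, 217, 216, 217, 218, 219, 216, 215, 215, 214, 215, 214, 215, 215, 212, 211, 207, 202, 205, 203, 199, 200, 201, 199]
[[604.6, -341.3], [602.4, -342.1]]
[[605.5, -340.9], [603.4, -341.7]]
```

View pics/crop2.png

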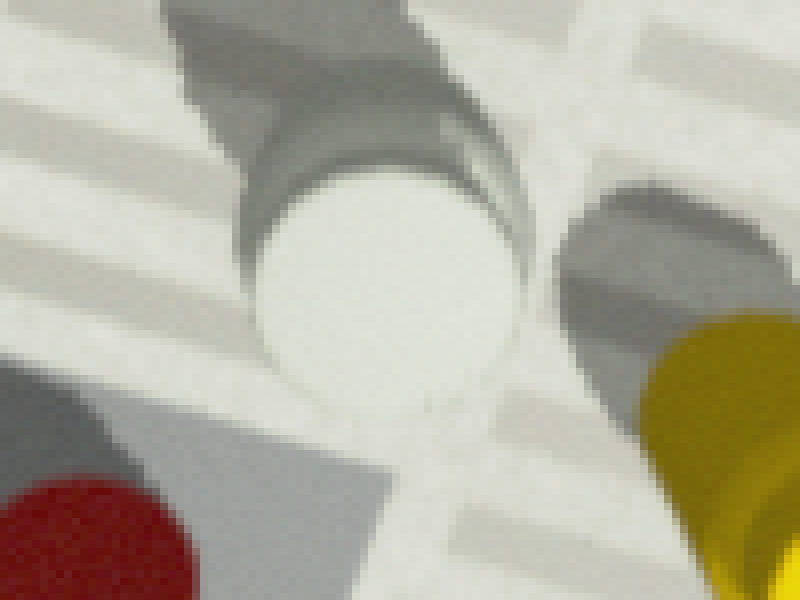

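The cap top in the crop is a disc at (388,290), which maps to wrist pixel (258.5,173.7) and roughly (609.5,-338.5) in the world. I'll centre over it and press gently.

Emit:
move_arm:
  dp:
    - [11, 2.5, -30]
    - [0, 0, -35]
    - [0, 0, -25]
    - [0, 0, -9]
    - [0, 0, -3]
    - [0, 0, -3]
    - [0, 0, -2]
    - [0, 0, 0]
  rotation:
    - [0, 0, 0]
    - [0, 0, 0]
    - [0, 0, 0]
    - [0, 0, 0]
    - [0, 0, 0]
    - [0, 0, 0]
    - [0, 0, 0]
    - [0, 0, 0]
  hand: [0, 0, 0, 0, 0, 0, 0, 0]

```text
clock: 2.4
eef_pos: [607.9, -339.6, 162.2]
eef_rot: [3.141, -0.0, 0.374]
wrist_force: [-0.2, 0.5, -0.6]
finger_gap: 0.7
finger_force: 0.0
```

Emit:
move_arm:
  dp:
    - [1, 1, -2]
    - [0, 0, -2]
    - [0, 0, -2]
    - [0, 0, -2]
    - [0, 0, 0]
  rotation:
    - [0, 0, 0]
    - [0, 0, 0]
    - [0, 0, 0]
    - [0, 0, 0]
    - [0, 0, 0]
  hand: [0, 0, 0, 0, 0]

```text
clock: 3.02
eef_pos: [608.7, -338.5, 153.7]
eef_rot: [-3.141, 0.0, 0.374]
wrist_force: [0.5, -0.2, 0.8]
finger_gap: 0.5
finger_force: 0.0
```

Emit:
move_arm:
  dp:
    - [0, 0, -2]
    - [0, 0, -2]
    - [0, 0, -2]
    - [0, 0, 0]
  rotation:
    - [0, 0, 0]
    - [0, 0, 0]
    - [0, 0, 0]
    - [0, 0, 0]
  hand: [0, 0, 0, 0]

```text
clock: 3.52
eef_pos: [608.8, -338.5, 147.7]
eef_rot: [-3.141, 0.0, 0.374]
wrist_force: [0.6, 0.1, -0.2]
finger_gap: 0.9
finger_force: 0.0
```

Emit:
move_arm:
  dp:
    - [0, 0, -2]
    - [0, 0, -2]
    - [0, 0, 0]
  rotation:
    - [0, 0, 0]
    - [0, 0, 0]
    - [0, 0, 0]
  hand: [0, 0, 0]

```text
clock: 3.9
eef_pos: [608.7, -338.5, 143.7]
eef_rot: [-3.141, 0.0, 0.374]
wrist_force: [0.4, 0.0, 0.6]
finger_gap: 0.2
finger_force: 0.0
```

```bash
python3 - <<'E'
from h import *
from cell import camera
b=camera('side');cv2.imwrite('pics/s2.png',cv2.resize(b['image'][85:185,190:310,::-1],(720,600),interpolation=cv2.INTER_CUBIC))
E
```

```text
(no output)
```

View pics/s2.png

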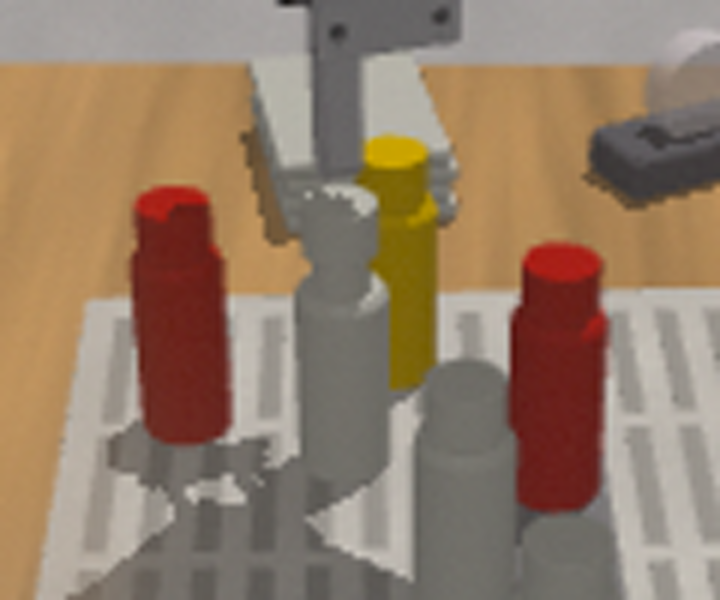

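```bash
python3 - <<'E'
from h import *
from cell import manip
a=pickle.load(open('scene.pkl','rb'));b=pickle.load(open('side.pkl','rb'))
f=lambda p:((p[0]-190)*6,(p[1]-85)*6)
for P in((608.7,-338.5,143.7),(608.7,-338.5,155),(608.7,-338.5,165),(608.7,-338.5,115),(608.7,-338.5,0),(608.7,-365,0)):print(P,np.round(f(proj(b,P))))
for P in ((543.9,-200,136),):print(np.round(f(proj(b,P))))
s=manip.read_state();print(s['eef_pos'],s['joints'],s['wrist_force'])
E
```

```text
(608.7, -338.5, 143.7) [336. 223.]
(608.7, -338.5, 155) [335. 203.]
(608.7, -338.5, 165) [335. 185.]
(608.7, -338.5, 115) [337. 274.]
(608.7, -338.5, 0) [342. 461.]
(608.7, -365, 0) [344. 434.]
[462. 383.]
[ 608.7843984  -338.47798583  143.82698512] [-5.60015051e-01  6.63141638e-01  1.07423438e+00  3.80020624e-05
  1.40445095e+00  6.36990862e-01] [0.12869385 0.29102624 0.3525918 ]
```

```bash
python3 - <<'E'
from h import *
from cell import camera
s,w=wrist();a=camera('scene');b=camera('side')
f=lambda i:cv2.resize(i[:,:,::-1],(400,300),interpolation=cv2.INTER_CUBIC)
A=f(a['image'][195:300,115:255]);W=f(w['image'][130:250,176:336]);B=f(b['image'][100:145,216:276])
C=f(w['image'])
im=np.vstack([np.hstack([A,W]),np.hstack([B,C])]).astype(float);im[:,:]*=1.3
cv2.imwrite('pics/m1.png',np.clip(im,0,255).astype(np.uint8))
for P in((608.7,-338.5,155),(608.7,-338.5,143.7)):print(proj(w,P),proj(a,P))
E
```

```text
(np.float64(255.6949430961996), np.float64(221.23267638691357)) (np.float64(170.1336541422583), np.float64(257.5352373763134))
(np.float64(255.6814381886258), np.float64(216.12245784898693)) (np.float64(170.986786990068), np.float64(259.2399427261743))
```

View pics/m1.png

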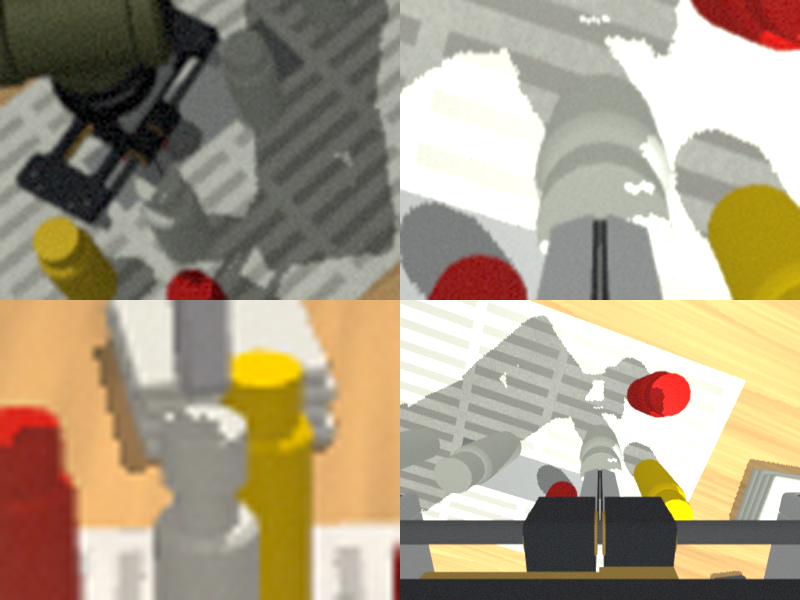

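The wrist view shows the fingertips centred on the cap at about (600,218). In the side view the tip still appears to end above the cap, and there's no contact force yet. I'll keep lowering in small steps and go by the force.

Emit:
move_arm:
  dp:
    - [0, 0, -2]
    - [0, 0, 0]
  rotation:
    - [0, 0, 0]
    - [0, 0, 0]
  hand: [0, 0]

```text
clock: 4.35
eef_pos: [608.8, -338.5, 141.7]
eef_rot: [-3.141, 0.0, 0.374]
wrist_force: [1.3, 0.6, -0.2]
finger_gap: -0.0
finger_force: 0.0
```

```bash
python3 - <<'E'
from h import *
b=pickle.load(open('side.pkl','rb'));P=np.array([200.8,-511.8,178.5])
y=np.array([.365,-.931,0])*47
for Q in(P-y,P+y):print(np.array(proj(b,Q))*1.5625,np.array(proj(b,Q+[0,0,19]))*1.5625)
E
```

```text
[595.03670593 146.7875935 ] [596.80979243 137.9459167 ]
[569.95242397 129.7551099 ] [571.40646753 121.23832777]
```

Emit:
move_arm:
  dp:
    - [0, 0, -2]
    - [0, 0, -2]
    - [0, 0, 0]
  rotation:
    - [0, 0, 0]
    - [0, 0, 0]
    - [0, 0, 0]
  hand: [0, 0, 0]

```text
clock: 4.72
eef_pos: [608.7, -338.5, 137.7]
eef_rot: [-3.141, 0.0, 0.374]
wrist_force: [0.5, -0.5, -0.1]
finger_gap: 0.0
finger_force: 0.0
```

Emit:
move_arm:
  dp:
    - [0, 0, -2]
    - [0, 0, 0]
  rotation:
    - [0, 0, 0]
    - [0, 0, 0]
  hand: [0, 0]

```text
clock: 4.97
eef_pos: [608.8, -338.5, 135.7]
eef_rot: [-3.141, 0.0, 0.374]
wrist_force: [0.2, -0.1, 0.1]
finger_gap: 0.7
finger_force: 0.0
```

Emit:
move_arm:
  dp:
    - [0, 0, -2]
    - [0, 0, 0]
  rotation:
    - [0, 0, 0]
    - [0, 0, 0]
  hand: [0, 0]

```text
clock: 5.22
eef_pos: [608.8, -338.5, 133.7]
eef_rot: [-3.141, 0.0, 0.374]
wrist_force: [0.4, -0.0, 0.1]
finger_gap: 0.6
finger_force: 0.0
```

```bash
python3 - <<'E'
from h import *
from cell import camera
s,w=wrist();a=camera('scene');b=camera('side');pickle.dump(w,open('w2.pkl','wb'))
f=lambda i:cv2.resize(i[:,:,::-1],(400,300),interpolation=cv2.INTER_CUBIC)
B=f(b['image'][100:145,216:276]);W=f(w['image'][150:240,196:316])
im=np.hstack([B,W]).astype(float)*1.3
cv2.imwrite('pics/m2.png',np.clip(im,0,255).astype(np.uint8))
g=cv2.cvtColor(b['image'],cv2.COLOR_RGB2GRAY);print(g[104:134,246].tolist())
b0=pickle.load(open('side.pkl','rb'));g=cv2.cvtColor(b0['image'],cv2.COLOR_RGB2GRAY);print(g[104:134,246].tolist())
E
```

```text
[102, 100, 101, 101, 102, 102, 102, 102, 104, 101, 101, 102, 92, 98, 106, 107, 108, 111, 111, 112, 113, 110, 111, 113, 111, 111, 112, 112, 111, 112]
[176, 175, 173, 174, 174, 173, 173, 165, 116, 106, 110, 128, 172, 175, 174, 174, 174, 161, 113, 108, 110, 109, 110, 109, 108, 108, 108, 109, 109, 109]
```

View pics/m2.png

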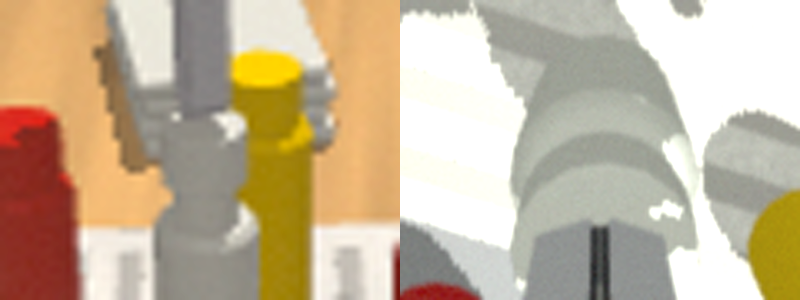

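The side view shows the fingertip still a few mm above the cap, so the reported z reads about 25 mm too low. I'll calibrate height from the contact itself.

Emit:
move_arm:
  dp:
    - [0, 0, -2]
    - [0, 0, -1]
    - [0, 0, 0]
  rotation:
    - [0, 0, 0]
    - [0, 0, 0]
    - [0, 0, 0]
  hand: [0, 0, 0]

```text
clock: 5.75
eef_pos: [608.8, -338.5, 130.8]
eef_rot: [-3.141, 0.0, 0.374]
wrist_force: [0.5, -0.4, 0.5]
finger_gap: 0.6
finger_force: 0.0
```

Emit:
move_arm:
  dp:
    - [0, 0, -1]
    - [0, 0, -1]
    - [0, 0, 0]
  rotation:
    - [0, 0, 0]
    - [0, 0, 0]
    - [0, 0, 0]
  hand: [0, 0, 0]

```text
clock: 6.12
eef_pos: [608.8, -338.5, 128.9]
eef_rot: [-3.142, 0.0, 0.374]
wrist_force: [0.6, 0.6, 0.1]
finger_gap: 0.5
finger_force: 0.0
```

Emit:
move_arm:
  dp:
    - [0, 0, -1]
    - [0, 0, -1]
    - [0, 0, 0]
  rotation:
    - [0, 0, 0]
    - [0, 0, 0]
    - [0, 0, 0]
  hand: [0, 0, 0]

```text
clock: 6.5
eef_pos: [608.8, -338.6, 127.1]
eef_rot: [3.141, -0.0, 0.374]
wrist_force: [0.2, 1.2, 2.5]
finger_gap: 0.4
finger_force: 1.3
```

Emit:
move_arm:
  dp:
    - [0, 0, -1.5]
    - [0, 0, -1.5]
    - [0, 0, 0]
  rotation:
    - [0, 0, 0]
    - [0, 0, 0]
    - [0, 0, 0]
  hand: [0, 0, 0]

```text
clock: 6.88
eef_pos: [609.1, -338.7, 124.8]
eef_rot: [3.14, -0.001, 0.374]
wrist_force: [-0.5, 0.9, 7.0]
finger_gap: 0.7
finger_force: 3.2
```

Emit:
move_arm:
  dp:
    - [0, 0, -1.5]
    - [0, 0, -1.5]
    - [0, 0, 0]
  rotation:
    - [0, 0, 0]
    - [0, 0, 0]
    - [0, 0, 0]
  hand: [0, 0, 0]

```text
clock: 7.25
eef_pos: [609.1, -338.7, 121.7]
eef_rot: [3.141, -0.001, 0.374]
wrist_force: [-1.1, -0.4, 5.1]
finger_gap: 0.5
finger_force: 2.8
```

Emit:
move_arm:
  dp:
    - [0, 0, -1.5]
    - [0, 0, -1.5]
    - [0, 0, 0]
  rotation:
    - [0, 0, 0]
    - [0, 0, 0]
    - [0, 0, 0]
  hand: [0, 0, 0]

```text
clock: 7.62
eef_pos: [608.8, -338.5, 117.8]
eef_rot: [-3.141, 0.0, 0.374]
wrist_force: [0.1, 0.4, 0.8]
finger_gap: 0.5
finger_force: 0.1
```

It passed the snap bead, since the force rose to 7 N and then fell away. I'll follow it down to confirm it's home and get the height offset.

Emit:
move_arm:
  dp:
    - [0, 0, -2]
    - [0, 0, -2]
    - [0, 0, 0]
  rotation:
    - [0, 0, 0]
    - [0, 0, 0]
    - [0, 0, 0]
  hand: [0, 0, 0]

```text
clock: 8.0
eef_pos: [608.6, -338.4, 113.3]
eef_rot: [-3.141, 0.001, 0.374]
wrist_force: [-0.0, -0.5, 1.1]
finger_gap: 0.2
finger_force: 0.0
```

Emit:
move_arm:
  dp:
    - [0, 0, -1.5]
    - [0, 0, -1.5]
    - [0, 0, 0]
  rotation:
    - [0, 0, 0]
    - [0, 0, 0]
    - [0, 0, 0]
  hand: [0, 0, 0]

```text
clock: 8.38
eef_pos: [608.8, -338.5, 110.7]
eef_rot: [-3.141, 0.0, 0.374]
wrist_force: [-0.8, -0.4, 0.2]
finger_gap: 0.6
finger_force: 0.0
```

Emit:
move_arm:
  dp:
    - [0, 0, -1.5]
    - [0, 0, 0]
  rotation:
    - [0, 0, 0]
    - [0, 0, 0]
  hand: [0, 0]

```text
clock: 8.62
eef_pos: [609.0, -338.6, 109.8]
eef_rot: [3.141, -0.0, 0.374]
wrist_force: [-0.5, 1.0, 4.0]
finger_gap: 0.6
finger_force: 1.7
```

Emit:
move_arm:
  dp:
    - [0, 0, -1.5]
    - [0, 0, 0]
  rotation:
    - [0, 0, 0]
    - [0, 0, 0]
  hand: [0, 0]

```text
clock: 8.88
eef_pos: [609.5, -338.9, 109.8]
eef_rot: [3.139, -0.002, 0.374]
wrist_force: [-0.9, 0.9, 11.5]
finger_gap: 0.1
finger_force: 5.8
```

Emit:
move_arm:
  dp:
    - [0, 0, 15]
    - [0, 0, 30]
    - [0, 0, 20]
    - [0, 0, 0]
    - [0, 0, 0]
    - [0, 0, 0]
    - [0, 0, 0]
    - [0, 0, 0]
  rotation:
    - [0, 0, 0]
    - [0, 0, 0]
    - [0, 0, 0]
    - [0, 0, 0]
    - [0, 0, 0]
    - [0, 0, 0]
    - [0, 0, 0]
    - [0, 0, 0]
  hand: [0, 0, 1, 1, 1, 1, 1, 1]
  newtons: 15

```text
clock: 9.88
eef_pos: [608.8, -338.5, 172.6]
eef_rot: [-3.141, 0.0, 0.374]
wrist_force: [-0.3, -0.6, -0.6]
finger_gap: 57.0
finger_force: 0.0
```

```bash
python3 - <<'E'
from h import *
from cell import camera
s,w=wrist();a=camera('scene');b=camera('side');pickle.dump(w,open('w3.pkl','wb'));print(s['eef_pos'],s['clock'],s['finger_gap'])
f=lambda i,k=(400,300):cv2.resize(i[:,:,::-1],k,interpolation=cv2.INTER_CUBIC)
B=f(b['image'][90:165,206:306]);W=f(w['image'][90:285,126:386])
im=np.hstack([B,W]).astype(float)*1.3
cv2.imwrite('pics/m3.png',np.clip(im,0,255).astype(np.uint8))
E
```

```text
[ 608.77118884 -338.49360956  172.64772135] 9.875 56.98283386595018
```

View pics/m3.png

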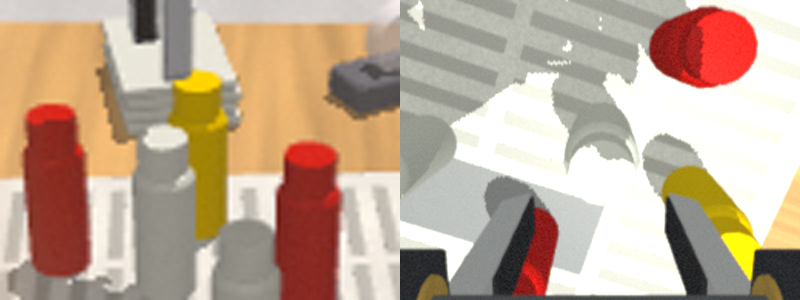

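The cap is home: at (165,150) in the side crop it sits on the shoulder like the others. Next I'll check the centring along tool x.

```bash
python3 - <<'E'
from h import *
w=pickle.load(open('w3.pkl','rb'))
R=Ro.from_euler('xyz',[np.pi,0,.374]).as_matrix();x=R[:,0];C=np.array([608.8,-338.5,110.])
print('ctr',proj(w,C),'far',proj(w,C+20*x),'shoulder far',proj(w,C+25*x-[0,0,34]),'side',proj(w,C+20*R[:,1]))
g=cv2.cvtColor(w['image'],cv2.COLOR_RGB2GRAY);print(g[140:215,257].tolist());print(g[196,225:290].tolist());print(g[186,225:290].tolist())
E
```

```text
ctr (np.float64(255.6605601085348), np.float64(195.03408109209386)) far (np.float64(255.65718737537418), np.float64(174.87161079850625)) shoulder far (np.float64(255.6351315796212), np.float64(164.34874923276126)) side (np.float64(276.14545193001084), np.float64(195.0274722420671))
[119, 117, 120, 129, 137, 126, 128, 129, 134, 136, 143, 138, 142, 140, 137, 139, 130, 121, 118, 117, 117, 118, 118, 119, 118, 120, 119, 119, 119, 123, 131, 130, 133, 136, 133, 126, 120, 117, 117, 119, 122, 130, 141, 140, 139, 139, 139, 139, 139, 136, 142, 144, 187, 220, 225, 226, 225, 224, 227, 225, 225, 225, 224, 224, 224, 225, 224, 227, 224, 224, 224, 223, 224, 224, 224]
[194, 196, 197, 197, 197, 198, 194, 176, 159, 161, 151, 176, 215, 222, 223, 222, 224, 223, 222, 223, 223, 222, 224, 223, 224, 224, 224, 224, 226, 225, 224, 226, 225, 226, 224, 225, 226, 226, 225, 226, 226, 227, 226, 226, 226, 224, 227, 226, 227, 223, 220, 200, 186, 169, 182, 181, 191, 206, 195, 131, 115, 114, 112, 116, 115]
[220, 220, 222, 219, 218, 217, 220, 216, 156, 127, 128, 130, 130, 128, 119, 117, 125, 152, 177, 195, 216, 215, 195, 193, 198, 221, 221, 218, 190, 146, 136, 141, 139, 141, 139, 137, 138, 140, 142, 139, 141, 140, 138, 140, 137, 132, 126, 119, 122, 140, 189, 201, 191, 181, 177, 185, 221, 224, 222, 195, 151, 143, 142, 142, 142]
```

The cap centre is about 6.3 mm toward the robot along tool x, which the z bias explains. I'll shift by (-6,-2), open fully and descend to the grip height, reported z about 45.

Emit:
move_arm:
  dp:
    - [-6, -2, 0]
    - [0, 0, 0]
    - [0, 0, 0]
    - [0, 0, 0]
    - [0, 0, -20]
    - [0, 0, -30]
    - [0, 0, -30]
    - [0, 0, -25]
    - [0, 0, -15]
    - [0, 0, -8]
  rotation:
    - [0, 0, 0]
    - [0, 0, 0]
    - [0, 0, 0]
    - [0, 0, 0]
    - [0, 0, 0]
    - [0, 0, 0]
    - [0, 0, 0]
    - [0, 0, 0]
    - [0, 0, 0]
    - [0, 0, 0]
  hand: [1, 1, 1, 1, 1, 1, 1, 1, 1, 1]

```text
clock: 11.28
eef_pos: [602.8, -340.5, 44.5]
eef_rot: [-3.141, 0.0, 0.374]
wrist_force: [0.1, -0.1, 0.0]
finger_gap: 93.9
finger_force: 0.0
```

Emit:
move_arm:
  dp:
    - [0, 0, 0]
    - [0, 0, 0]
    - [0, 0, 0]
    - [0, 0, 0]
    - [0, 0, 0]
    - [0, 0, 0]
    - [0, 0, 0]
    - [0, 0, 0]
  rotation:
    - [0, 0, 0]
    - [0, 0, 0]
    - [0, 0, 0]
    - [0, 0, 0]
    - [0, 0, 0]
    - [0, 0, 0]
    - [0, 0, 0]
    - [0, 0, 0]
  hand: [0.4, 0.4, 0.4, 0.4, 0.4, 0.4, 0.4, 0.4]
  newtons: 15

```text
clock: 12.28
eef_pos: [602.9, -340.6, 45.1]
eef_rot: [3.141, -0.0, 0.374]
wrist_force: [-0.5, -0.9, 2.1]
finger_gap: 50.1
finger_force: 15.0
```

Emit:
move_arm:
  dp:
    - [0, 0, 5]
    - [0, 0, 10]
    - [0, 0, 20]
    - [0, 0, 25]
    - [0, 0, 30]
    - [0, 0, 30]
    - [0, 0, 25]
    - [0, 0, 15]
    - [0, 0, 5]
    - [0, 0, 0]
  rotation:
    - [0, 0, 0]
    - [0, 0, 0]
    - [0, 0, 0]
    - [0, 0, 0]
    - [0, 0, 0]
    - [0, 0, 0]
    - [0, 0, 0]
    - [0, 0, 0]
    - [0, 0, 0]
    - [0, 0, 0]
  hand: [0.4, 0.4, 0.4, 0.4, 0.4, 0.4, 0.4, 0.4, 0.4, 0.4]
  newtons: 20

```text
clock: 13.52
eef_pos: [602.7, -340.4, 209.5]
eef_rot: [-3.141, 0.0, 0.374]
wrist_force: [-0.2, 0.7, -2.5]
finger_gap: 49.7
finger_force: 20.0
```

Emit:
move_arm:
  dp:
    - [-3, 15, 0]
    - [-5, 28, 0]
    - [-7, 38, 0]
    - [-7, 40, 0]
    - [-7, 40, 0]
    - [-7, 40, 0]
    - [-7, 40, 0]
    - [-7, 40, 0]
    - [-7, 40, 0]
    - [-7, 40, 0]
  rotation:
    - [0, 0, 0]
    - [0, 0, 0]
    - [0, 0, 0]
    - [0, 0, 0]
    - [0, 0, 0]
    - [0, 0, 0]
    - [0, 0, 0]
    - [0, 0, 0]
    - [0, 0, 0]
    - [0, 0, 0]
  hand: [0.4, 0.4, 0.4, 0.4, 0.4, 0.4, 0.4, 0.4, 0.4, 0.4]

```text
clock: 14.78
eef_pos: [538.1, 21.8, 209.1]
eef_rot: [-3.141, 0.001, 0.374]
wrist_force: [1.1, 0.2, -1.9]
finger_gap: 49.8
finger_force: 20.0
```

Emit:
move_arm:
  dp:
    - [-7, 40, 0]
    - [-7, 40, 0]
    - [-7, 40, 0]
    - [-7, 38, 0]
    - [-5, 30, 0]
    - [-3, 20, 0]
    - [-1, 10, 0]
    - [0, 4, 0]
    - [0, 0, 0]
  rotation:
    - [0, 0, 0]
    - [0, 0, 0]
    - [0, 0, 0]
    - [0, 0, 0]
    - [0, 0, 0]
    - [0, 0, 0]
    - [0, 0, 0]
    - [0, 0, 0]
    - [0, 0, 0]
  hand: [0.4, 0.4, 0.4, 0.4, 0.4, 0.4, 0.4, 0.4, 0.4]

```text
clock: 15.9
eef_pos: [502.0, 242.0, 209.9]
eef_rot: [3.142, 0.0, 0.373]
wrist_force: [-0.2, -0.1, -2.6]
finger_gap: 49.8
finger_force: 20.0
```

The bottle is held above the tray side. I'll use the last composite view to find the held bottle and the tray together in the scene and side cameras.

```bash
python3 - <<'E'
from h import *
from cell import camera
a=camera('scene');b=camera('side');pickle.dump((a,b),open('ab.pkl','wb'))
# scene crop 100 x150 at (235..335,70..220) x4 ; side crop
A=cv2.resize(a['image'][70:220,240:340,::-1],(400,600),interpolation=cv2.INTER_CUBIC)
B=cv2.resize(b['image'][190:384,216:345,::-1],(399,600),interpolation=cv2.INTER_CUBIC)
cv2.imwrite('pics/m4.png',np.clip(np.hstack([A,B])*1.3,0,255).astype(np.uint8))
P=np.array([502,242,210+26+65.])
for c,n in((a,'sc'),(b,'si')):print(n,proj(c,P),proj(c,P-[0,0,136]))
E
```

```text
sc (np.float64(314.22149855621325), np.float64(75.89743970747624)) (np.float64(309.74723187404874), np.float64(109.52486793836188))
si (np.float64(291.81772255142437), np.float64(206.93624664000825)) (np.float64(288.12045133762746), np.float64(264.19344733137376))
```

View pics/m4.png

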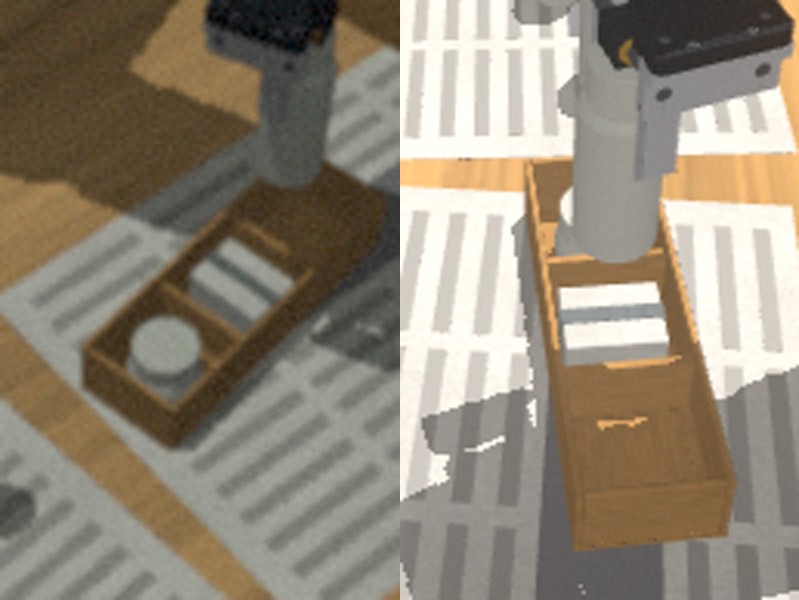

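```bash
python3 - <<'E'
from h import *
a,b=pickle.load(open('ab.pkl','rb'))
S=lambda p:(240+p[0]/4,70+p[1]/4);D=lambda p:(216+(p[0]-400)/3.093,190+p[1]/3.093)
P=[np.array([[c['fx'],0,c['cx']],[0,c['fy'],c['cy']],[0,0,1]])@np.hstack([np.array(c['R']),np.array(c['t']).reshape(3,1)]) for c in(a,b)]
def tri(p,q):
    X=cv2.triangulatePoints(*P,np.array(S(p)).reshape(2,1),np.array(D(q)).reshape(2,1));return (X[:3]/X[3]).ravel().round(1)
print('bottom',tri((294,159),(617,237)),[ray(a,*S((294,159)),z).round(1) for z in(165,)],[ray(b,*D((617,237)),z).round(1) for z in(165,)])
for n,p in(('divL',(552,368)),('divR',(687,360)),('frR',(735,481)),('frL',(573,493)),('farL',(526,162))):print(n,ray(b,*D(p),60).round(1)[:2])
for n,p in(('nearL',(84,352)),('nearR',(176,408)),('farR',(384,205)),):print(n,ray(a,*S(p),60).round(1)[:2])
E
```

```text
bottom [508.  249.4 165.2] [array([510. , 249.7, 165. ])] [array([505.7, 247.9, 165. ])]
divL [542.6 264.2]
divR [457.8 255.7]
frR [436.5 337.3]
frL [529.6 347.7]
farL [564.1  84.8]
nearL [482.6  66.3]
nearR [566.5  84.6]
farR [533.9 341.4]
```

The held bottle's bottom triangulates to (508,249,165) and the empty compartment's centre to about (491,299). That's a shift of (-17,+50), then down.

Emit:
move_arm:
  dp:
    - [-4, 12, 0]
    - [-6, 18, 0]
    - [-5, 14, 0]
    - [-2, 6, 0]
    - [0, 0, -10]
    - [0, 0, -20]
    - [0, 0, -25]
    - [0, 0, -20]
    - [0, 0, -10]
    - [0, 0, 0]
  rotation:
    - [0, 0, 0]
    - [0, 0, 0]
    - [0, 0, 0]
    - [0, 0, 0]
    - [0, 0, 0]
    - [0, 0, 0]
    - [0, 0, 0]
    - [0, 0, 0]
    - [0, 0, 0]
    - [0, 0, 0]
  hand: [0.4, 0.4, 0.4, 0.4, 0.4, 0.4, 0.4, 0.4, 0.4, 0.4]

```text
clock: 17.25
eef_pos: [484.7, 292.2, 124.5]
eef_rot: [3.141, 0.001, 0.374]
wrist_force: [-0.3, 0.1, -1.4]
finger_gap: 49.5
finger_force: 20.0
```

```bash
python3 - <<'E'
from h import *
from cell import camera,manip
b=camera('side');s=manip.read_state();print(s['eef_pos'],s['clock'])
b0=pickle.load(open('side.pkl','rb'))
d=cv2.absdiff(b['image'],b0['image'])
hsv=cv2.cvtColor(b['image'],cv2.COLOR_RGB2HSV);m=((hsv[...,1]<40)&(hsv[...,2]>70)).astype(np.uint8)
Z=s['eef_pos'][2]+26-71
for zz in(Z,Z+20,Z+50):print('pred',zz,proj(b,(491-25,299,zz)),proj(b,(491,299,zz)),proj(b,(491+25,299,zz)))
for v in range(260,345,6):
    r=np.flatnonzero(m[v,255:330])+255;print(v,''.join('#' if q else '.' for q in m[v,255:330]))
E
```

```text
[485.00440809 292.40585419 125.198904  ] 17.3
pred 80.19890400414806 (np.float64(306.90895698032045), np.float64(319.61972834598083)) (np.float64(293.19063537829544), np.float64(319.2445848641976)) (np.float64(279.51307709903676), np.float64(318.87055610295204))
pred 100.19890400414806 (np.float64(307.7208090039859), np.float64(313.08171796329555)) (np.float64(293.762628540677), np.float64(312.7099462333907)) (np.float64(279.8466445133879), np.float64(312.33929839223754))
pred 130.19890400414806 (np.float64(308.99304856663235), np.float64(302.8361125729296)) (np.float64(294.6589296992501), np.float64(302.4703060403809)) (np.float64(280.3693029057884), np.float64(302.10563494499695))
260 #............######################........................................
266 ##.........########################........................................
272 ###.........##.................#######.....................................
278 ####........................#############....#....................##.......
284 #####.......########################################................#######
290 ######......###############################################################
296 #######.....###############################################################
302 #######......##############################################################
308 ########..................###########################.......###############
314 #########.................###########################.........#############
320 ##########.................########################............############
326 ###########......................##############..................##########
332 ############.......................................................########
338 #############.......................................................#######
344 #############.........................................................#####
```

The side mask matches the predicted bottle edges (281–308 px), so I'll lower it.

Emit:
move_arm:
  dp:
    - [0, 0, -10]
    - [0, 0, -15]
    - [0, 0, -15]
    - [0, 0, -12]
    - [0, 0, -6]
    - [0, 0, -4]
    - [0, 0, -2]
    - [0, 0, 0]
  rotation:
    - [0, 0, 0]
    - [0, 0, 0]
    - [0, 0, 0]
    - [0, 0, 0]
    - [0, 0, 0]
    - [0, 0, 0]
    - [0, 0, 0]
    - [0, 0, 0]
  hand: [0.4, 0.4, 0.4, 0.4, 0.4, 0.4, 0.4, 0.4]

```text
clock: 18.3
eef_pos: [484.9, 292.5, 61.1]
eef_rot: [-3.142, -0.0, 0.374]
wrist_force: [0.0, 0.0, -2.7]
finger_gap: 49.8
finger_force: 20.0
```

Emit:
move_arm:
  dp:
    - [0, 0, -1]
    - [0, 0, -1]
    - [0, 0, -1]
    - [0, 0, 0]
  rotation:
    - [0, 0, 0]
    - [0, 0, 0]
    - [0, 0, 0]
    - [0, 0, 0]
  hand: [0.4, 0.4, 0.4, 0.4]

```text
clock: 18.8
eef_pos: [484.8, 292.5, 57.9]
eef_rot: [3.142, 0.0, 0.374]
wrist_force: [0.2, -0.1, -2.3]
finger_gap: 49.8
finger_force: 20.0
```

Emit:
move_arm:
  dp:
    - [0, 0, -1]
    - [0, 0, -1]
    - [0, 0, 0]
  rotation:
    - [0, 0, 0]
    - [0, 0, 0]
    - [0, 0, 0]
  hand: [0.4, 0.4, 0.4]

```text
clock: 19.18
eef_pos: [484.8, 292.5, 55.8]
eef_rot: [-3.142, 0.0, 0.374]
wrist_force: [0.7, 0.5, -2.9]
finger_gap: 49.4
finger_force: 20.0
```

Emit:
move_arm:
  dp:
    - [0, 0, -1]
    - [0, 0, -0.5]
    - [0, 0, 0]
  rotation:
    - [0, 0, 0]
    - [0, 0, 0]
    - [0, 0, 0]
  hand: [0.4, 0.4, 0.4]

```text
clock: 19.55
eef_pos: [484.8, 292.5, 54.4]
eef_rot: [-3.142, 0.0, 0.374]
wrist_force: [-0.2, -0.8, -2.9]
finger_gap: 49.9
finger_force: 20.0
```

Emit:
move_arm:
  dp:
    - [0, 0, -0.7]
    - [0, 0, 0]
  rotation:
    - [0, 0, 0]
    - [0, 0, 0]
  hand: [0.4, 0.4]

```text
clock: 19.8
eef_pos: [485.0, 292.5, 54.1]
eef_rot: [-3.142, -0.001, 0.374]
wrist_force: [0.3, -0.8, 1.3]
finger_gap: 49.9
finger_force: 20.0
```

Contact: the weight is now resting on the pad. I'll release slowly, then lift away.

Emit:
move_arm:
  dp:
    - [0, 0, 0]
    - [0, 0, 0]
    - [0, 0, 0]
    - [0, 0, 0]
    - [0, 0, 0]
    - [0, 0, 0]
    - [0, 0, 0]
    - [0, 0, 0]
    - [0, 0, 0]
    - [0, 0, 0]
  rotation:
    - [0, 0, 0]
    - [0, 0, 0]
    - [0, 0, 0]
    - [0, 0, 0]
    - [0, 0, 0]
    - [0, 0, 0]
    - [0, 0, 0]
    - [0, 0, 0]
    - [0, 0, 0]
    - [0, 0, 0]
  hand: [0.56, 0.6, 0.65, 0.75, 0.85, 0.95, 1, 1, 1, 1]

```text
clock: 21.05
eef_pos: [484.8, 292.5, 53.8]
eef_rot: [-3.142, -0.0, 0.374]
wrist_force: [-0.3, 0.2, -0.4]
finger_gap: 94.3
finger_force: 0.0
```

Emit:
move_arm:
  dp:
    - [0, 0, 5]
    - [0, 0, 15]
    - [0, 0, 25]
    - [0, 0, 35]
    - [0, 0, 35]
    - [0, 0, 35]
    - [0, 0, 25]
    - [0, 0, 10]
    - [0, 0, 0]
  rotation:
    - [0, 0, 0]
    - [0, 0, 0]
    - [0, 0, 0]
    - [0, 0, 0]
    - [0, 0, 0]
    - [0, 0, 0]
    - [0, 0, 0]
    - [0, 0, 0]
    - [0, 0, 0]
  hand: [1, 1, 1, 1, 1, 1, 1, 1, 1]

```text
clock: 22.18
eef_pos: [484.8, 292.5, 239.1]
eef_rot: [-3.142, -0.001, 0.374]
wrist_force: [0.1, 0.0, -0.8]
finger_gap: 93.8
finger_force: 0.0
```

```bash
python3 - <<'E'
from h import *
from cell import camera,manip
b=camera('side');s=manip.read_state();print(s['eef_pos'],s['clock'],s['finger_gap'])
hsv=cv2.cvtColor(b['image'],cv2.COLOR_RGB2HSV);m=((hsv[...,1]<40)&(hsv[...,2]>70)).astype(np.uint8)
for zz,r in((145,20),(117,20),(111,25),(60,25)):print('pred',zz,[np.round(proj(b,(491+k*r,299,zz)),1) for k in(-1,1)])
for v in range(285,350,5):print(v,''.join('#' if q else '.' for q in m[v,265:325]))
E
```

```text
[484.63257063 292.3777261  238.21027835] 22.225 94.23334830654733
pred 145 [array([306.7, 297.5]), array([283.5, 296.9])]
pred 117 [array([305.6, 307.3]), array([283. , 306.7])]
pred 111 [array([308.2, 309.5]), array([280. , 308.7])]
pred 60 [array([306.1, 326. ]), array([279.2, 325.2])]
285 ..#################################.........################
290 ..#####################################.......##############
295 ..#######################################......#############
300 ...######################################.......############
305 ....######################################........##########
310 ................###########################........#########
315 ...............###########################..........########
320 ...............###########################...........#######
325 #..............##########################..............#####
330 #..............#########################................####
335 ##............##########################.................###
340 ###............########################....................#
345 ####..............###################.......................
```

The bottle stands upright on the pad where predicted (280–307 px), and the gripper is clear of it. Handing in.

```bash
python3 -c "
from cell import manip
print(manip.sign_off())"
```

```text
the job is handed in; nothing more can be done
None
```

I pressed the loose cap home (it gave way at about 7 N), stood the bottle upright on the pad in the empty tray compartment gripping at 20 N or less, and handed the job in at about 22 s.

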